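Unlatch the tool cabinet gate and put away the ratcheted-shut pliers

TASK

Lift the yellow-tabbed thumb latch bar out of its catch and swing the green gate of the small tool cabinet wide open, roughly square to the cabinet front. Then lay the orange-handled pliers that are ratcheted shut flat in the white tray on the inside of the gate, leaving the gate open and the latch let go. Leave the pliers with open jaws and everything else on the bench where they are.

Things in the scene. Friction and masses are not known exactly. Their poses are not given: they have to be found in the camera images.
- cabinet: Small grey tool cabinet, fixed: 274 mm wide (y), 200 mm deep (x), flat roof 143 mm high that covers the tray while the gate is shut. Its gate is a green barred frame 225 mm wide, 12 mm thick, from 12 to 128 mm above the bench, on the -x side. Origin: centre of the underside; -x faces the robot side
- gate (a joint): Angle of the gate about its vertical hinge, at its right-hand end as seen from the robot. 0 = shut; grows as the free end swings out towards the robot; 1.57 = square to the cabinet; stop at 1.75. Stiff enough (0.2 N m) to stay where it is left
- latch (a joint): Angle of the steel latch bar (10 mm thick, 14 high) on the gate's outer face, pivoted on a pin normal to the gate, 85 mm above the bench, 60 mm along the gate from the hinge, 46 mm in front of its mid plane. The far end, 187 mm from the pin, sits behind the lip of a catch. 0 = down; grows as the end rises, stop 0.5; clears the lip above 0.13; falls by its weight (about 1.5 N at the tab)
- gate_hinge (a point): A point on the vertical hinge axis of the gate, 100 mm above the bench. Its axes turn with the gate: y runs along the gate from the hinge to the free end, x points to the gate's inner face (the tray side), z up
- latch_tab (a point): Grip point on the bar's yellow upright tab: 100 mm from the pin towards the free end, 50 mm above it, 135 mm above the bench when down. Tab 10 mm thick (x, normal to the gate), 26 wide (y, along the bar), top 17 mm above this point, 35 mm clear of the gate's face; bar top 43 mm below. Axes as gate_hinge, tilted with the bar. Held by its 26 mm faces it pivots between the fingers as the bar rises
- tray_in (a point): Centre of the inner floor of the white open tray on the gate's inner face, 95 mm above the bench; swings with the gate. Inside 175 mm long (y, along the gate to the free end), 100 mm wide (x, away from the gate); walls 5 mm thick rise 30 mm above the floor, the gate's top rail 33 mm, the latch tab (102 mm from here at -x) 57 mm. z up
- pliers_shut: Pliers ratcheted shut: 147 mm long, 14 thick, lying flat, rigid, about 0.2 kg; two parallel orange handles 30 mm over both, steel jaws closed together. Origin: underside, centre line, 23 mm behind the joint pin, within 15 mm of the centre of mass; x to the jaw tips (75 mm off), handles end 72 mm behind, z up. Hold across both handles, 5 to 30 mm behind the origin
- pliers_open: The same pliers with the ratchet off and jaws and handles spread wide in an X (handles about 85 mm apart at their ends). Leave it alone. Origin and axes as for the shut one
- tin: White tin with a cap, 68 mm in diameter, 80 mm high; bystander. Origin: centre of the underside
- elbow: L-shaped copper tube offcut, 22 mm thick, arms 120 and 80 mm, lying flat; bystander. Origin on the bench inside the L
- carton: Green box 80 x 160 x 55 mm; bystander. Origin: centre of the underside
There are look-alikes about, which are no part of the job. Several things have the shape of the pliers_shut; the one meant has the colours described above.

How it is judged:
On the way, in this order (a step that is already met when the one before it is completed fails the run):
1. the latch bar is lifted clear of its catch while the gate is still shut (value of joint latch above 0.13 rad and value of joint gate below 0.2 rad).
2. the gate is swung wide open (value of joint gate above 1.2 rad), for 0.2 s.
3. the shut pliers lie in the gate's tray (x of pliers_shut in the frame of tray_in between -0.05 and 0.05 m and y of pliers_shut in the frame of tray_in between -0.08 and 0.08 m and z of pliers_shut in the frame of tray_in between -0.01 and 0.02 m), for 0.2 s.
At the end, for the whole second after the job is handed in: The gate stands open more than 1.2 rad (about 70 degrees) and still, the latch bar hangs down (below 0.05 rad), and the shut pliers rest flat (within 0.2 rad) and still on the tray floor, their origin inside the tray and at most 20 mm above its floor (all of step 3 and value of joint gate above 1.2 rad and value of joint latch below 0.05 rad and angle between the z axis of pliers_shut and the z axis of tray_in, either way round below 0.2 rad and linear speed of pliers_shut below 0.02 m/s and velocity of joint gate between -0.05 and 0.05 rad/s); the robot touches nothing.
It fails at once if the open pliers are moved more than 30 mm (distance of pliers_open from where it was at the start of the episode above 0.03 m).
It fails at once if the tin, elbow or carton is moved more than 30 mm (distance of any of tin, elbow, carton from where it was at the start of the episode above 0.03 m).
It also fails if it takes over 64 s, if anything falls off the work surface, if the arm or the gripper's body presses on something with over 40 N, if the wrist force passes 120 N, or if a joint passes its speed limit or range.

ROBOT

A 6-joint arm with a two-finger parallel gripper is mounted at the origin on the work surface. World frame = base frame: x ahead of the robot, y to its left, z up, the work surface at z = 0. Lengths are in m, angles in rad, forces in N, time in s.
With the tool pointing down it reaches from about 0.325 to 0.9 m from the base axis. Payload 6.1 kg.
Tool frame: the origin (TCP) lies midway between the tips of the shut fingers; the grasp point (between the pads) lies 19 mm behind it; z points along the fingers, y is the direction in which the jaws open and shut (so a half turn about z gives the same grasp; the last joint's range is limited). The gripper opens to 87 mm and grips with 3 to 60 N. Pads are 19 mm wide; open, the fingers measure 117 mm over their backs; the gripper's body (75 mm by 190 mm) begins 51 mm behind the grasp point.
Start: joints at [1.133, 0.22, 1.526, -0, 1.395, -0.126], TCP at [0.192, 0.595, 0.223] pointing down, gripper open.
Joint ranges: [-2.98, 2.98], [-0.91, 2.08], [0.09, 2.57], [-1.24, 4.39], [0.2, 2.65], [-2.68, 2.68]. Speed limits (rad/s): [2.57, 2.57, 3.01, 3.14, 3.14, 3.14].

INTERFACE

Orientations are given as [roll, pitch, yaw] about the fixed x, y, z axes, in that order (R = Rz(yaw) Ry(pitch) Rx(roll)).
In Python, from station import manip, eyes gives the robot as it stands.
- The arm moves only by the tool arm_command, never from a script. Its argument "increments" is a list of rows, each a list of 3 entries, a list of its own where there are three numbers: the turn, a rotation vector about the tool's x, y, z in degrees, then the shift along the tool's x, y, z in cm, then the finger opening in cm, from 0 to 8.7. A call has 1 to 8 rows; each row shifts and turns the commanded pose from where the row before left it, along the tool's axes as they then stand; what a row does not reach is not made up. A row lasts 1/12 s, in which the tool goes at most 41.7 mm and 7.16 degrees, less where a joint would pass 70% of its speed; a pose out of reach is approached as far as the arm can. A call is refused whole if a number of a shift passes 4.17 or a number of a turn 7.16, either way. A call with a gripper value outside its range is refused whole. The fingers move at their own pace and stop on an object; the grip force is fixed at half the most. Time passes only in rows, so rows that do not move let the fingers close. It gives the time, the measured TCP pose, the force and the opening at its end, in the units of the state.
- manip.get_state(): the state, without advancing time (a new reading comes with each control period).
- eyes.camera(name): name is "scene" or "top" or "wrist"; returns (picture, depth): 420x560x3 uint8, red, green, blue; 420x560 float32, m along the optical axis (not along the pixel's ray), 0 where there is no reading.
- eyes.calibration(name): a dict with "fx", "fy", "cx", "cy" (pixels), "k1" (the pictures are not rectified: a ray, as slopes to the right and down, at radius r is drawn at 1 + k1 r^2 times it, then the intrinsics apply), "R" (3x3) and "t" (3): a world point X has camera coordinates R X + t. Camera axes: x right, y down, z forward; pixel columns grow to the right and rows downward; lengths in m; the calibration is good to about 2 mm. A picture is of the moment at which its call begins: read the wrist's pose just before it. calibration takes no time and is no camera call; for the wrist camera it gives the pose at the moment of the call.
- manip.close_job(): hands the job in, once; it reports no verdict.
The state is a dict: "time_s": time; "q": joint angles; "dq": joint speeds; "joint_efforts": joint torques, N m; "ee_pos": TCP position; "orientation": TCP orientation; "contact_force": force on the tool from outside, world axes, zero at the start; "torque": the same for the moment, N m; "gripper_width": opening from 0.0 (shut) to 1.0 (fully open).
Only numpy, scipy, OpenCV 4.12 (cv2) and the standard library are available. Lean on these libraries where they do the work, as an engineer would, in place of code of your own. Each camera call takes 0.05 s, during which the arm holds its last target.

## Working session

There is one attempt and no reset: what is moved stays moved. The work goes in short steps, Python scripts to look and compute and a tool call to move; the robot and the scene stay as the last step left them, time stands still between calls to the robot, and variables do not carry over. Pictures are saved under pics/ and viewed, and the job is handed in when it is done.

Besides the shell and the picture viewer there is one more tool, called after "Emit:" in YAML: its name, and indented under it one key for each argument. arm_command: Moves the arm, as the interface text tells. Its arguments: {"type":"object","properties":{"increments":{"type":"array","items":{"type":"array"}}},"required":["increments"]}

```bash
ls; mkdir -p pics; python3 - <<'E'
from station import manip, eyes
import cv2,numpy as np
print(manip.get_state())
for n in ["scene","top"]:
    p,d=eyes.camera(n); cv2.imwrite(f"pics/{n}0.png",p[:,:,::-1]); np.savez(f"{n}0.npz",p=p,d=d)
    c=eyes.calibration(n); print(n,c)
E
```

```text
pics
{'time_s': 0.0, 'q': array([ 1.13288735e+00,  2.21252821e-01,  1.52763113e+00, -1.84200929e-05,
        1.39467992e+00, -1.26104147e-01]), 'dq': array([-0.00088011,  0.00042067, -0.00016594,  0.0014789 , -0.00151177,
       -0.00058238]), 'joint_efforts': array([ 5.10792995e-05, -4.94639361e+01, -3.87361622e+01,  6.99789589e-02,
        5.76083036e-02, -1.05422725e-04]), 'ee_pos': array([0.19147943, 0.59428666, 0.22141012]), 'orientation': array([-3.13963480e+00, -2.29936115e-04,  2.82979085e+00]), 'contact_force': array([ 0.30557442,  0.83060417, -0.36066407]), 'torque': array([ 0.03360774, -0.04568673, -0.0094004 ]), 'gripper_width': 0.9975228512339839}
scene {'fx': 406.21692830100267, 'fy': 406.21692830100267, 'cx': 281.6135541095281, 'cy': 214.73326432126555, 'k1': -0.06510325320928906, 'R': array([[-0.62074492,  0.78400051,  0.00435263],
       [ 0.65280905,  0.5199306 , -0.5509197 ],
       [-0.4341844 , -0.33913917, -0.8345469 ]]), 't': array([ 0.40233719, -0.29308015,  1.41885443])}
top {'fx': 420.69291057646603, 'fy': 420.69291057646603, 'cx': 276.4712963841748, 'cy': 209.8553477223764, 'k1': -0.1161735990444464, 'R': array([[ 0.00563145, -0.99958249,  0.02833959],
       [-0.99683344, -0.00785937, -0.07912858],
       [ 0.07931827, -0.02780424, -0.99646151]]), 't': array([-0.05521114,  0.5943034 ,  1.30349473])}
```

View pics/scene0.png

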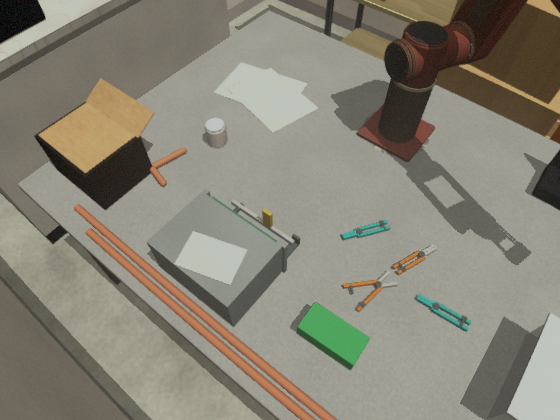

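View pics/top0.png

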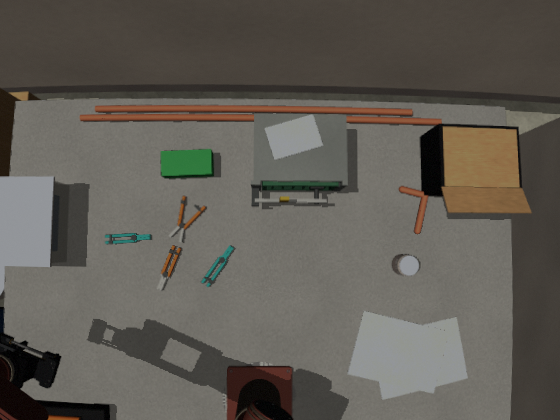

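The top view shows the cabinet at (300,150) with its latch tab at (284,199). The pliers candidates are: orange closed (169,268), orange X-shaped (186,222), teal (128,238) and teal (218,265). The one at (169,268) fits "orange handles, shut". I'll enlarge it to confirm.

```bash
cat > h.py <<'E'
import numpy as np,cv2
from station import manip, eyes
def ray(c,u,v):
    K=np.array([[c['fx'],0,c['cx']],[0,c['fy'],c['cy']],[0,0,1]])
    p=cv2.undistortPoints(np.array([[[u,v]]],float),K,np.array([c['k1'],0,0,0,0]))[0,0]
    R=c['R'];o=-R.T@c['t'];d=R.T@np.array([p[0],p[1],1.]);return o,d
def onz(c,u,v,z):
    o,d=ray(c,u,v);return o+d*(z-o[2])/d[2]
def dep(c,u,v,D):
    o,d=ray(c,u,v);return o+d*D   # d has unit optical-axis depth
def proj(c,X):
    p=c['R']@np.asarray(X,float)+c['t'];x,y=p[0]/p[2],p[1]/p[2];s=1+c['k1']*(x*x+y*y)
    return c['fx']*x*s+c['cx'],c['fy']*y*s+c['cy']
E
python3 - <<'E'
from h import *
z=np.load("top0.npz");p=z['p'];d=z['d']
c=eyes.calibration("top")
a=cv2.resize(p[170:300,90:250],None,fx=4,fy=4,interpolation=cv2.INTER_CUBIC)
cv2.imwrite("pics/c1.png",a[:,:,::-1])
a=cv2.resize(p[100:220,235:365],None,fx=5,fy=5,interpolation=cv2.INTER_CUBIC)
cv2.imwrite("pics/c2.png",a[:,:,::-1])
E
```

```text
(no output)
```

View pics/c1.png

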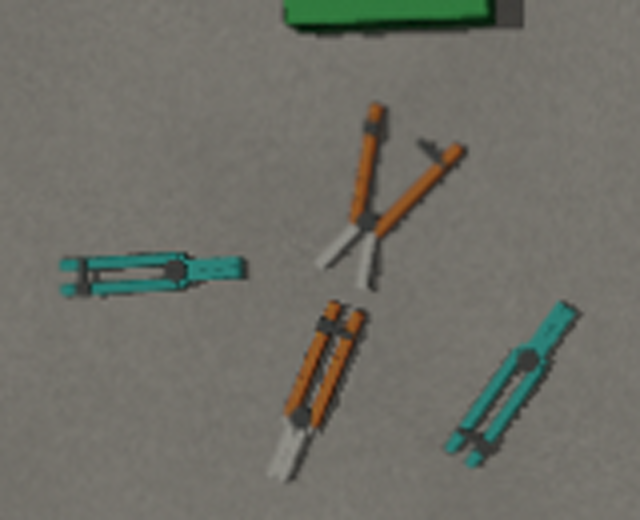

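View pics/c2.png

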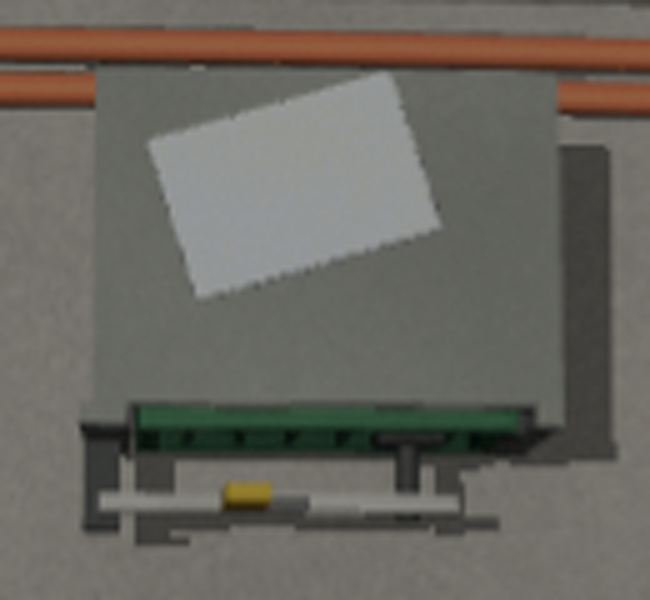

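The crop confirms it: orange handles lie parallel with closed steel jaws. Jaw tips are at about full-image (160.5,289), the pin at (165,274) and the handle ends at (177,247). The tab is at about (284,199) and the bar runs right to its pin post.

```bash
python3 - <<'E'
from h import *
np.set_printoptions(precision=4,suppress=True)
S=np.load("scene0.npz");T=np.load("top0.npz")
for n,Z in(("scene",S),("top",T)):
    c=eyes.calibration(n);p=Z['p'];d=Z['d'];hsv=cv2.cvtColor(p,cv2.COLOR_RGB2HSV)
    print(n,"cam",-c['R'].T@c['t'])
    m=cv2.inRange(hsv,(20,120,80),(32,255,255))
    if n=="scene": m[:,:200]=0;m[:,320:]=0;m[:180]=0;m[250:]=0
    else: m[:180]=0;m[220:]=0;m[:,:250]=0;m[:,350:]=0
    ys,xs=np.where(m>0);P=np.array([dep(c,u,v,d[v,u]) for u,v in zip(xs,ys)])
    print("tab px",xs.min(),xs.max(),ys.min(),ys.max(),len(xs));print(P.min(0),P.max(0),np.median(P,0))
    t=P[P[:,2]>0.148];print("top",len(t),t.mean(0) if len(t) else '', t.min(0) if len(t) else '',t.max(0) if len(t) else '')
c=eyes.calibration("top");d=T['d']
for nm,u,v,z in [("tips",160.5,288.7,.010),("hend",176.7,246.7,.014),("pin",165,273.7,.014),
  ("roofFL",254.5,182,.143),("roofFR",347,182,.143),("gateL",261.5,182,.128),("gateR",342,182,.128),("gateLfront",262,190,.128),("barL",254.5,200,.092),("barR",327,200,.092),("post",316.5,200,.09),("tin",406,265,.08),("carton",187,163,.055),("openpin",182,225,.014),("openH1",184,197,.014),("openH2",205,208,.014)]:
    print(nm,onz(c,u,v,z),"depth",dep(c,u,v,d[int(round(v)),int(round(u))]))
p=T['p'];hsv=cv2.cvtColor(p,cv2.COLOR_RGB2HSV)
m=cv2.inRange(hsv,(5,140,80),(18,255,255));m[:242]=0;m[295:]=0;m[:,:150]=0;m[:,190:]=0
ys,xs=np.where(m>0);w=np.array([onz(c,u,v,.014)[:2] for u,v in zip(xs,ys)]);print("orange",len(w),w.mean(0))
e=np.linalg.eigh(np.cov((w-w.mean(0)).T));print(e)
ax=e[1][:,1];print("ang",np.degrees(np.arctan2(ax[1],ax[0])),((w-w.mean(0))@ax).min(),((w-w.mean(0))@ax).max(),((w-w.mean(0))@e[1][:,0]).min(),((w-w.mean(0))@e[1][:,0]).max())
E
```

```text
scene cam [1.0571 0.3181 1.0209]
tab px 263 271 209 226 93
[ 0.617  -0.0812  0.0911] [1.0571 0.3181 1.0209] [ 0.6252 -0.0662  0.1394]
top 35 [ 0.6347 -0.0583  0.1768] [ 0.617  -0.0812  0.1482] [1.0571 0.3181 1.0209]
top cam [ 0.4893 -0.0143  1.3475]
tab px 280 288 197 200 35
[ 0.6151 -0.0818  0.1281] [ 0.6219 -0.0575  0.1555] [ 0.6184 -0.069   0.1513]
top 26 [ 0.6187 -0.0686  0.1518] [ 0.6155 -0.0804  0.1485] [ 0.6219 -0.0575  0.1555]
tips [0.3429 0.3137 0.01  ] depth [0.3429 0.3138 0.0094]
hend [0.4761 0.2634 0.014 ] depth [ 0.476   0.2671 -0.004 ]
pin [0.3907 0.2991 0.014 ] depth [0.3907 0.2992 0.0137]
roofFL [0.6654 0.016  0.143 ] depth [0.6653 0.016  0.1432]
roofFR [ 0.6682 -0.253   0.143 ] depth [ 0.6688 -0.2538  0.139 ]
gateL [ 0.6678 -0.0041  0.128 ] depth [ 0.668 -0.004  0.126]
gateR [ 0.6703 -0.2411  0.128 ] depth [ 0.6691 -0.2395  0.1364]
gateLfront [ 0.6442 -0.0057  0.128 ] depth [ 0.6608 -0.0048 -0.0027]
barL [0.6184 0.0167 0.092 ] depth [0.6204 0.0172 0.0727]
barR [ 0.6203 -0.2016  0.092 ] depth [ 0.6304 -0.216  -0.0045]
post [ 0.6202 -0.17    0.09  ] depth [ 0.6201 -0.1699  0.0907]
tin [ 0.4241 -0.447   0.08  ] depth [ 0.4242 -0.4465  0.0816]
carton [0.7363 0.2291 0.055 ] depth [0.7369 0.2297 0.0519]
openpin [0.545  0.2479 0.014 ] depth [0.5451 0.2488 0.0098]
openH1 [0.6343 0.2436 0.014 ] depth [0.635  0.2449 0.0071]
openH2 [0.5996 0.1757 0.014 ] depth [ 0.6011  0.1783 -0.0042]
orange 150 [0.4302 0.2826]
EighResult(eigenvalues=array([0.0001, 0.0007]), eigenvectors=array([[-0.3642, -0.9313],
       [-0.9313,  0.3642]]))
ang 158.64037229417653 -0.04876190918285377 0.04585251761012945 -0.015672999487065627 0.013846257288976215
```

Emit:
arm_command:
  increments:
    - [[0,0,7],[0,0,0],3.5]
    - [[0,0,7],[0,0,0],3.5]
    - [[0,0,7],[0,0,0],3.5]
    - [[0,0,7],[0,0,0],3.5]
    - [[0,0,7],[0,0,0],3.5]
    - [[0,0,7],[0,0,0],3.5]
    - [[0,0,7],[0,0,0],3.5]
    - [[0,0,7],[0,0,0],3.5]

```text
time_s: 0.77
ee_pos: [0.1916, 0.5945, 0.2218]
orientation: [-3.141, 0.001, 1.846]
contact_force: [-0.1, 0.1, 0.1]
gripper_width: 0.481
```

Emit:
arm_command:
  increments:
    - [[0,0,7],[0,0,0],3.5]
    - [[0,0,7],[0,0,0],3.5]
    - [[0,0,2.1],[0,0,0],3.5]
    - [[0,0,0],[0,0,0],3.5]

```text
time_s: 1.1
ee_pos: [0.1916, 0.5945, 0.2219]
orientation: [-3.141, 0.001, 1.57]
contact_force: [-0.3, -0.0, 0.6]
gripper_width: 0.408
```

Emit:
arm_command:
  increments:
    - [[0,0,0],[-3.3,2.1,0],3.5]
    - [[0,0,0],[-3.3,2.1,0],3.5]
    - [[0,0,0],[-3.3,2.1,0],3.5]
    - [[0,0,0],[-3.3,2.1,0],3.5]
    - [[0,0,0],[-3.3,2.1,0],3.5]
    - [[0,0,0],[-3.3,2.1,0],3.5]
    - [[0,0,0],[-3.3,2.1,0],3.5]
    - [[0,0,0],[-3.3,2.1,0],3.5]

```text
time_s: 1.77
ee_pos: [0.3603, 0.3292, 0.2224]
orientation: [3.142, -0.0, 1.574]
contact_force: [0.1, -0.2, -0.6]
gripper_width: 0.4
```

Emit:
arm_command:
  increments:
    - [[0,0,0],[-3.3,2.1,0],3.5]
    - [[0,0,0],[-3.3,2.1,0],3.5]
    - [[0,0,0],[-3.3,2.1,0],3.5]
    - [[0,0,0],[-3.3,2.1,0],3.5]
    - [[0,0,0],[-3.3,2.1,0],3.5]
    - [[0,0,0],[-3.3,2.1,0],3.5]
    - [[0,0,0],[-3.3,2.1,0],3.5]
    - [[0,0,0],[0,0,0],3.5]

```text
time_s: 2.43
ee_pos: [0.5098, 0.0944, 0.2225]
orientation: [3.14, 0.003, 1.568]
contact_force: [-0.8, 0.6, 0.3]
gripper_width: 0.4
```

Emit:
arm_command:
  increments:
    - [[0,0,0],[-3.3,2.2,0],3.5]
    - [[0,0,0],[-3.3,2.2,0],3.5]
    - [[0,0,0],[-3.3,2.2,0],3.5]
    - [[0,0,0],[-3.3,2.2,0],3.5]
    - [[0,0,0],[-3.1,2.2,0],3.5]
    - [[0,0,0],[0,0,0],3.5]
    - [[0,0,0],[0,0,0],3.5]

```text
time_s: 3.02
ee_pos: [0.6172, -0.0642, 0.2214]
orientation: [-3.14, -0.001, 1.57]
contact_force: [0.4, 0.1, -0.6]
gripper_width: 0.402
```

```bash
python3 - <<'E'
from h import *
np.set_printoptions(precision=4,suppress=True)
print(manip.get_state()['ee_pos'])
c=eyes.calibration("wrist");p,d=eyes.camera("wrist");cv2.imwrite("pics/w1.png",p[:,:,::-1])
hsv=cv2.cvtColor(p,cv2.COLOR_RGB2HSV);m=cv2.inRange(hsv,(20,120,60),(32,255,255))
ys,xs=np.where(m>0);P=np.array([dep(c,u,v,d[v,u]) for u,v in zip(xs,ys) if d[v,u]>0])
print(len(P),np.percentile(P,[2,50,98],axis=0)); t=P[abs(P[:,2]-.152)<.003];print("top",len(t),np.percentile(t,[2,50,98],axis=0) if len(t) else'')
p,d=eyes.camera("scene");cv2.imwrite("pics/s1.png",cv2.resize(p[130:330,130:400],None,fx=2.9,fy=2.9)[:,:,::-1])
E
```

```text
[ 0.6172 -0.0642  0.2214]
1716 [[ 0.5885 -0.0808  0.1067]
 [ 0.6246 -0.041   0.3163]
 [ 0.662  -0.0309  0.3219]]
top 428 [[ 0.6156 -0.0821  0.15  ]
 [ 0.6201 -0.0693  0.1516]
 [ 0.6247 -0.0572  0.1529]]
```

View pics/w1.png

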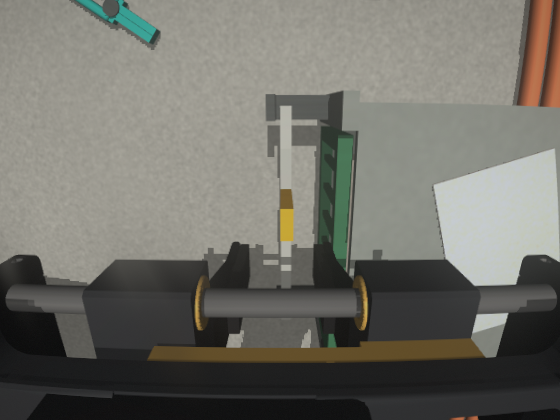

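View pics/s1.png

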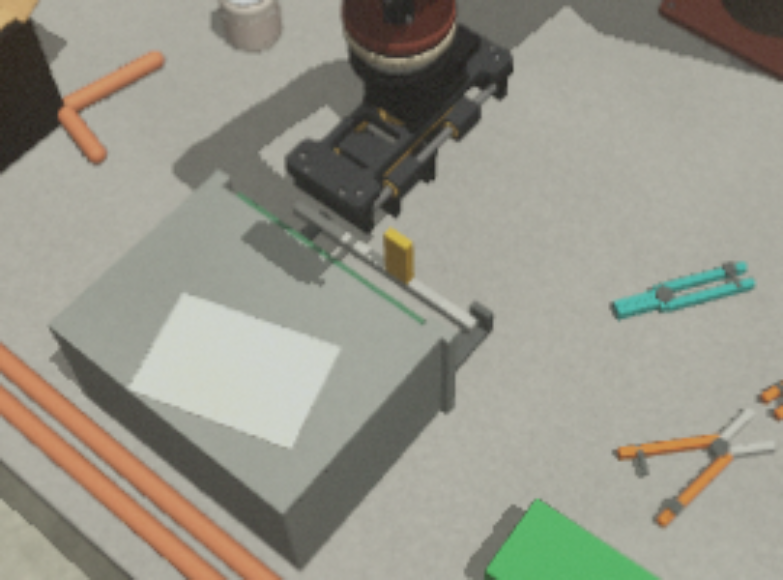

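The wrist view shows the tab top at (287,220), between the finger lines. It measures (0.620,-0.069,0.152), which agrees with the top view and the given height. I'll centre, descend and grip.

Emit:
arm_command:
  increments:
    - [[0,0,0],[-0.5,0.3,0],3.5]
    - [[0,0,0],[0,0,2],3.5]
    - [[0,0,0],[0,0,2],3.5]
    - [[0,0,0],[0,0,2],3.5]
    - [[0,0,0],[0,0,2],3.5]
    - [[0,0,0],[0,0,1.5],3.5]
    - [[0,0,0],[0,0,0.8],3.5]
    - [[0,0,0],[0,0,0],3.5]

```text
time_s: 3.78
ee_pos: [0.6185, -0.0666, 0.1176]
orientation: [-3.138, -0.001, 1.573]
contact_force: [0.0, -0.4, -0.7]
gripper_width: 0.405
```

Emit:
arm_command:
  increments:
    - [[0,0,0],[0,0,0],0]
    - [[0,0,0],[0,0,0],0]
    - [[0,0,0],[0,0,0],0]
    - [[0,0,0],[0,0,0],0]
    - [[0,0,0],[0,0,0],0]

```text
time_s: 4.2
ee_pos: [0.6209, -0.0681, 0.1206]
orientation: [3.14, 0.001, 1.571]
contact_force: [-3.1, -3.5, 1.4]
gripper_width: 0.111
```

Emit:
arm_command:
  increments:
    - [[0,0,0],[-0.22,0,-0.4],0]
    - [[0,0,0],[-0.23,0,-0.4],0]
    - [[0,0,0],[-0.26,0,-0.4],0]
    - [[0,0,0],[-0.27,0,-0.4],0]
    - [[0,0,0],[-0.29,0,-0.37],0]
    - [[0,0,0],[-0.29,0,-0.36],0]
    - [[0,0,0],[-0.2,0,-0.2],0]
    - [[0,0,0],[0,0,0],0]

```text
time_s: 4.87
ee_pos: [0.6203, -0.0857, 0.1457]
orientation: [3.141, -0.0, 1.571]
contact_force: [0.6, 4.7, 1.6]
gripper_width: 0.112
```

```bash
python3 - <<'E'
from h import *
p,d=eyes.camera("scene");cv2.imwrite("pics/s2.png",cv2.resize(p[130:330,130:400],None,fx=2.9,fy=2.9)[:,:,::-1])
p,d=eyes.camera("wrist");cv2.imwrite("pics/w2.png",p[:,:,::-1])
E
```

```text
(no output)
```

View pics/s2.png

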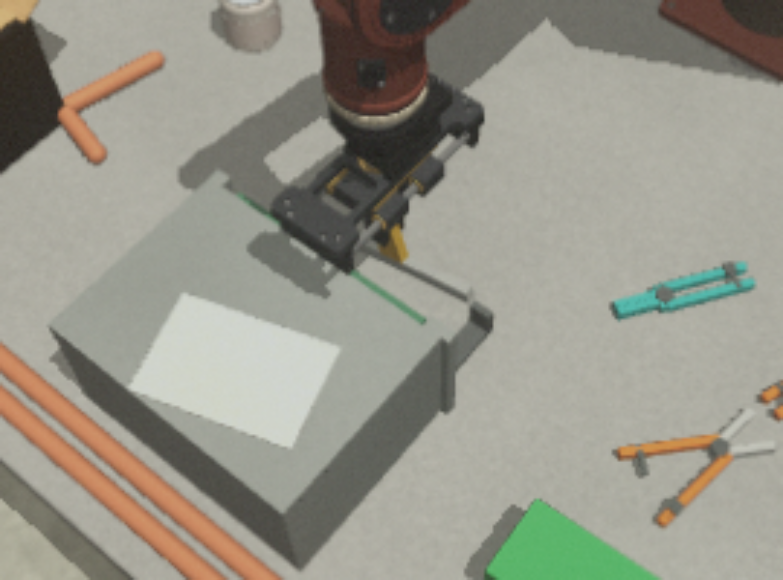

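View pics/w2.png

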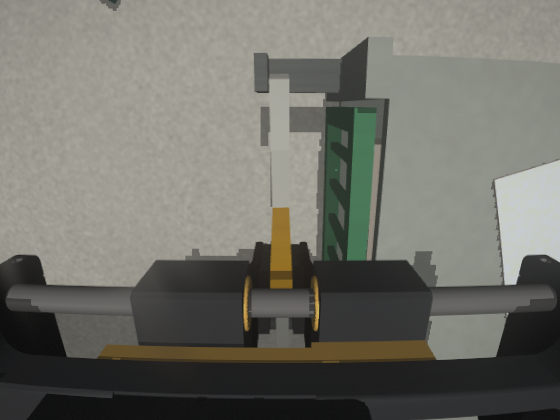

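The latch is up: the bar end sits above the catch lip in the wrist view at about (280,75), and the gate is still shut. I'll swing it in small arc steps.

Emit:
arm_command:
  increments:
    - [[0,0,-3],[-0.26,-0.75,0],0]
    - [[0,0,-3],[-0.26,-0.75,0],0]
    - [[0,0,-3],[-0.26,-0.75,0],0]
    - [[0,0,-3],[-0.26,-0.75,0],0]
    - [[0,0,0],[0,0,0],0]
    - [[0,0,0],[0,0,0],0]

```text
time_s: 5.47
ee_pos: [0.591, -0.0984, 0.1452]
orientation: [-3.142, 0.001, 1.779]
contact_force: [-0.7, 2.9, 2.4]
gripper_width: 0.113
```

```bash
cat > sw.py <<'E'
from h import *
s=manip.get_state();p=s['ee_pos'];yaw=s['orientation'][2]%(2*np.pi);H=np.array([.666,-.23]);r=p[:2]-H
print(p,"yaw-90",np.degrees(yaw)-90,"th from pos",np.degrees(np.arctan2(r[1],r[0])-np.arctan2(.1443,-.0457)),"r",np.hypot(*r)-.1514,"f",s['contact_force'],s['torque'],s['gripper_width'],s['q'])
E
python3 sw.py
```

```text
[ 0.59100532 -0.09843799  0.14515596] yaw-90 11.935710362416913 th from pos 12.111500928093413 r 3.568191744066085e-05 f [-0.69112565  2.88280374  2.44895214] [0.43978364 0.06418451 0.28496683] 0.11347343890397199 [-2.96332416e-01  2.24528513e-01  1.67128427e+00 -5.09277556e-04
  1.24561415e+00 -5.04487174e-01]
```

Emit:
arm_command:
  increments:
    - [[0,0,-4],[-0.35,-1.0,0],0]
    - [[0,0,-4],[-0.36,-1.0,0],0]
    - [[0,0,-4],[-0.35,-1.0,0],0]
    - [[0,0,-4],[-0.36,-1.0,0],0]
    - [[0,0,-4],[-0.35,-1.0,0],0]
    - [[0,0,-4],[-0.36,-1.0,0],0]
    - [[0,0,-4],[-0.35,-1.0,0],0]
    - [[0,0,0],[0,0,0],0]

```text
time_s: 6.13
ee_pos: [0.5377, -0.1507, 0.1449]
orientation: [-3.14, 0.002, 2.27]
contact_force: [1.9, 0.4, -1.1]
gripper_width: 0.113
```

```bash
python3 sw.py
```

```text
[ 0.53768155 -0.15070452  0.14487479] yaw-90 40.039339687185645 th from pos 40.71259065235786 r -0.0005577086761260897 f [ 1.91995621  0.40354365 -1.0853275 ] [-0.04678812 -0.47685887  0.40881525] 0.11339869704175126 [-0.41336302  0.13031018  1.77973077 -0.00194865  1.23038224 -1.11153074]
```

Emit:
arm_command:
  increments:
    - [[0,0,-4],[-0.35,-1.0,0],0]
    - [[0,0,-4],[-0.34,-0.99,0],0]
    - [[0,0,-4],[-0.34,-0.99,0],0]
    - [[0,0,-4],[-0.35,-0.99,0],0]
    - [[0,0,-4],[-0.35,-0.99,0],0]
    - [[0,0,-4],[-0.35,-0.99,0],0]
    - [[0,0,-4],[-0.35,-0.99,0],0]
    - [[0,0,0],[0,0,0],0]

```text
time_s: 6.8
ee_pos: [0.5159, -0.2197, 0.1448]
orientation: [-3.141, 0.003, 2.757]
contact_force: [6.6, -0.2, -4.0]
gripper_width: 0.112
```

```bash
python3 sw.py
```

```text
[ 0.51591918 -0.21968674  0.14481172] yaw-90 67.96472323047661 th from pos 68.4958615248632 r -0.0009652422639873648 f [ 6.55336634 -0.23370205 -4.03495979] [ 0.08988109 -1.09888175  0.31524127] 0.11229385192269137 [-5.42984755e-01  1.33920989e-01  1.77585641e+00 -3.62615018e-04
  1.22843005e+00 -1.72907036e+00]
```

Emit:
arm_command:
  increments:
    - [[0,0,-4],[-0.31,-1.0,0],0]
    - [[0,0,-4],[-0.32,-0.99,0],0]
    - [[0,0,-4],[-0.32,-0.99,0],0]
    - [[0,0,-4],[-0.33,-0.99,0],0]
    - [[0,0,-4],[-0.33,-0.99,0],0]
    - [[0,0,-2],[-0.17,-0.5,0],0]
    - [[0,0,0],[0,0,0],0]
    - [[0,0,0],[0,0,0],0]

```text
time_s: 7.47
ee_pos: [0.5221, -0.2746, 0.1444]
orientation: [-3.141, 0.004, 3.138]
contact_force: [8.9, 1.3, -5.0]
gripper_width: 0.116
```

```bash
python3 sw.py; python3 - <<'E'
from h import *
p,d=eyes.camera("scene");cv2.imwrite("pics/s3.png",cv2.resize(p[100:330,130:400],None,fx=2.6,fy=2.6)[:,:,::-1])
E
```

```text
[ 0.52205308 -0.27462254  0.14441568] yaw-90 89.77039894850893 th from pos -270.3499931070848 r -0.0006953630960410129 f [ 8.90234319  1.27416618 -5.01524474] [ 0.15032176 -1.74772326 -0.09453363] 0.11646210433332559 [-0.61919169  0.20137727  1.6999308   0.00231473  1.23696331 -2.18673529]
```

View pics/s3.png

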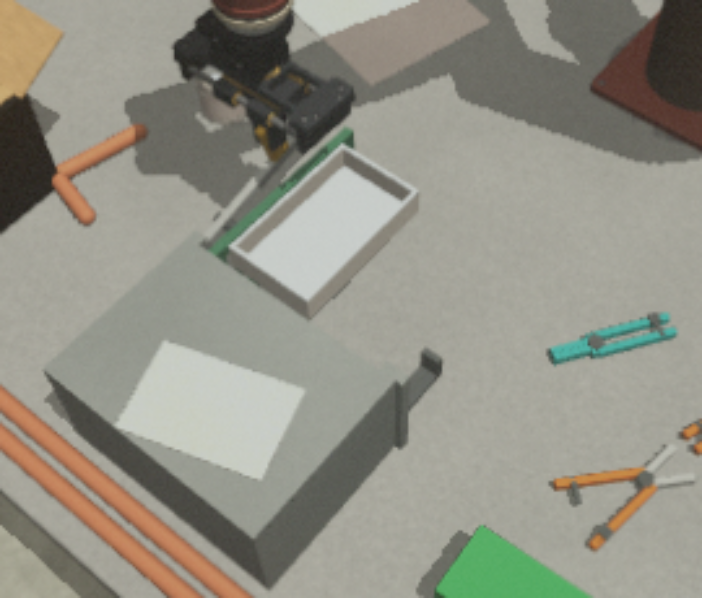

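The gate is about square to the front, and the tray is visible at (325,230). I'll lower the bar, let go, and back off upward.

Emit:
arm_command:
  increments:
    - [[0,0,0],[0.2,0,0.2],0]
    - [[0,0,0],[0.29,0,0.36],0]
    - [[0,0,0],[0.29,0,0.37],0]
    - [[0,0,0],[0.27,0,0.4],0]
    - [[0,0,0],[0.26,0,0.4],0]
    - [[0,0,0],[0.23,0,0.4],0]
    - [[0,0,0],[0.12,0,0.2],0]
    - [[0,0,0],[0,0,0],0]

```text
time_s: 8.18
ee_pos: [0.5048, -0.2744, 0.1214]
orientation: [-3.141, 0.003, 3.138]
contact_force: [5.8, 1.1, -2.2]
gripper_width: 0.112
```

Emit:
arm_command:
  increments:
    - [[0,0,0],[0,0,0],3.5]
    - [[0,0,0],[0,0,0],3.5]
    - [[0,0,0],[0,0,0],3.5]
    - [[0,0,0],[0,0,0],3.5]
    - [[0,0,0],[0,0,-2],3.5]
    - [[0,0,0],[0,0,-3],3.5]
    - [[0,0,0],[0,0,-3],3.5]
    - [[0,0,0],[0,0,-3],3.5]

```text
time_s: 8.85
ee_pos: [0.5026, -0.2745, 0.2324]
orientation: [3.141, -0.001, 3.141]
contact_force: [0.6, -0.9, -0.7]
gripper_width: 0.401
```

```bash
python3 sw.py; python3 - <<'E'
from h import *
p,d=eyes.camera("wrist");cv2.imwrite("pics/w4.png",p[:,:,::-1])
E
```

```text
[ 0.5025586  -0.27451105  0.23244993] yaw-90 89.97164042024204 th from pos -272.338789960362 r 0.01799398788303902 f [ 0.59928821 -0.91214283 -0.66305038] [ 0.01404233 -0.03723194  0.00806453] 0.4014298599860296 [-6.37406141e-01  9.03355811e-02  1.65348344e+00 -3.83631597e-04
  1.39891255e+00 -2.20764146e+00]
```

View pics/w4.png

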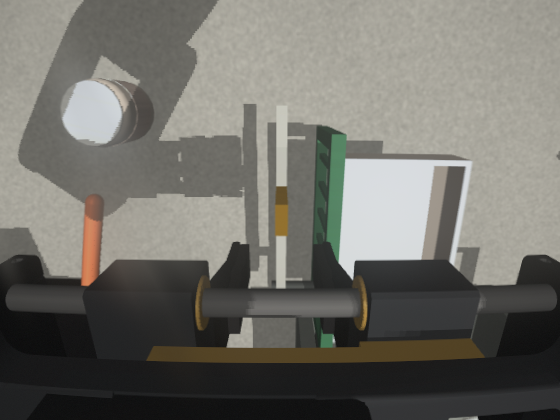

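The latch is released and the tab is upright at (282,210). Next, over to the pliers.

Emit:
arm_command:
  increments:
    - [[0,0,0],[0.5,3.5,0],6]
    - [[0,0,0],[0.5,3.5,0],6]
    - [[0,0,0],[0.5,3.5,0],6]
    - [[0,0,0],[0.5,3.5,0],6]
    - [[0,0,0],[0.5,3.5,0],6]
    - [[0,0,0],[0.5,3.5,0],6]
    - [[0,0,0],[0.5,3.5,0],6]
    - [[0,0,0],[0.5,3.5,0],6]

```text
time_s: 9.57
ee_pos: [0.4623, 0.0067, 0.2316]
orientation: [-3.141, 0.0, 3.141]
contact_force: [0.8, 0.9, -0.1]
gripper_width: 0.689
```

Emit:
arm_command:
  increments:
    - [[0,0,0],[0.5,3.5,0],6]
    - [[0,0,0],[0.5,3.5,0],6]
    - [[0,0,0],[0.5,3.5,0],6]
    - [[0,0,0],[0.5,3.5,0],6]
    - [[0,0,0],[0.5,3.5,0],6]
    - [[0,0,0],[0.5,3.5,0],6]
    - [[0,0,0],[0,2,0],6]
    - [[0,0,0],[0,0,0],6]

```text
time_s: 10.23
ee_pos: [0.432, 0.2387, 0.2315]
orientation: [3.14, 0.0, -3.138]
contact_force: [-0.0, -1.0, -0.8]
gripper_width: 0.685
```

Emit:
arm_command:
  increments:
    - [[0,0,7],[0,0,0],6]
    - [[0,0,7],[0,0,0],6]
    - [[0,0,7],[0,0,0],6]
    - [[0,0,0],[0,0,0],6]

```text
time_s: 10.57
ee_pos: [0.4329, 0.2346, 0.2314]
orientation: [-3.141, 0.0, 2.77]
contact_force: [0.6, 0.6, -0.1]
gripper_width: 0.691
```

```bash
python3 - <<'E'
from h import *
np.set_printoptions(precision=4,suppress=True)
s=manip.get_state();print(s['ee_pos'],s['orientation'])
c=eyes.calibration("wrist");p,d=eyes.camera("wrist");cv2.imwrite("pics/w5.png",p[:,:,::-1]);np.savez("w5.npz",p=p,d=d)
hsv=cv2.cvtColor(p,cv2.COLOR_RGB2HSV);m=cv2.inRange(hsv,(5,140,70),(18,255,255))
m[d==0]=0
ys,xs=np.where(m>0);P=np.array([dep(c,u,v,d[v,u]) for u,v in zip(xs,ys)]);k=(P[:,2]<.03)&(P[:,0]<.50);P=P[k]
w=P[:,:2];e=np.linalg.eigh(np.cov((w-w.mean(0)).T));a=e[1][:,1];a*=-np.sign(a[0]);q=(w-w.mean(0))
print(len(w),w.mean(0),np.median(P[:,2]),np.degrees(np.arctan2(a[1],a[0])),np.percentile(q@a,[0.5,99.5]),np.percentile(q@e[1][:,0],[.5,99.5]),e[1][:,0])
c=eyes.calibration("top");p,d=eyes.camera("top");cv2.imwrite("pics/t5.png",cv2.resize(p[90:330,90:390],None,fx=2.5,fy=2.5)[:,:,::-1]);np.savez("t5.npz",p=p,d=d)
E
```

```text
[0.4329 0.2346 0.2314] [-3.141   0.0002  2.7704]
1101 [0.4295 0.2837] 0.013266255894893997 157.7991694647762 [-0.0508  0.0438] [-0.0151  0.0142] [-0.3779 -0.9259]
```

View pics/w5.png

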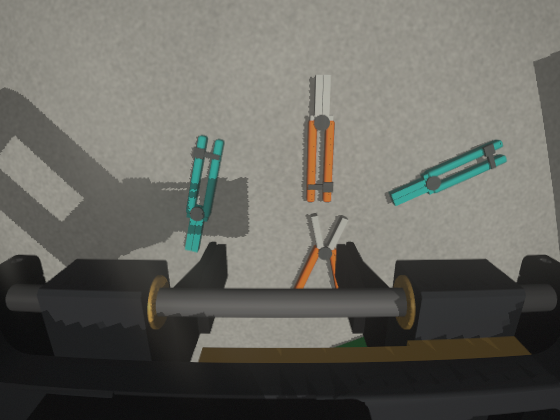

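View pics/t5.png

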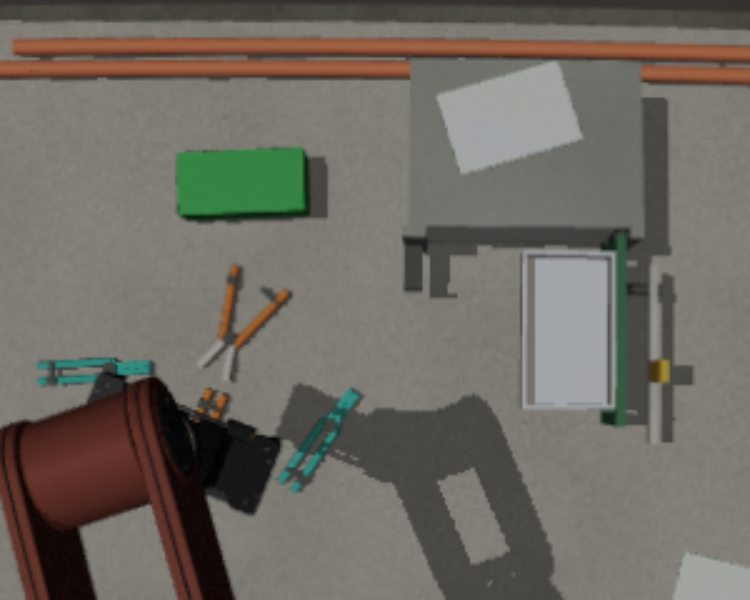

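The pliers are at (322,160) in the wrist view; depth gives top z = 0.013, axis 158° and origin ≈ (0.410,0.292), which agrees with the top view. Moving over them and down.

Emit:
arm_command:
  increments:
    - [[0,0,0],[1.36,2.23,0],6]
    - [[0,0,0],[1.36,2.23,0],6]
    - [[0,0,0],[0,0,3.2],6]
    - [[0,0,0],[0,0,3.2],6]
    - [[0,0,0],[0,0,3.2],6]
    - [[0,0,0],[0,0,3.2],6]
    - [[0,0,0],[0,0,3.2],6]
    - [[0,0,0],[0,0,3.2],6]

```text
time_s: 11.33
ee_pos: [0.4234, 0.2863, 0.0383]
orientation: [3.141, 0.001, 2.779]
contact_force: [0.9, -0.1, -0.5]
gripper_width: 0.689
```

Emit:
arm_command:
  increments:
    - [[0,0,0],[0,0,0],6]
    - [[0,0,0],[0,0,0],6]

```text
time_s: 11.5
ee_pos: [0.4218, 0.2856, 0.0381]
orientation: [-3.138, -0.003, 2.777]
contact_force: [-0.3, 0.5, 0.5]
gripper_width: 0.688
```

```bash
python3 - <<'E'
from h import *
s=manip.get_state();print(s['ee_pos'],s['orientation'])
p,d=eyes.camera("wrist");cv2.imwrite("pics/w6.png",p[:,:,::-1])
E
```

```text
[0.42175433 0.2855809  0.03814516] [-3.13797697 -0.00326791  2.77742518]
```

View pics/w6.png

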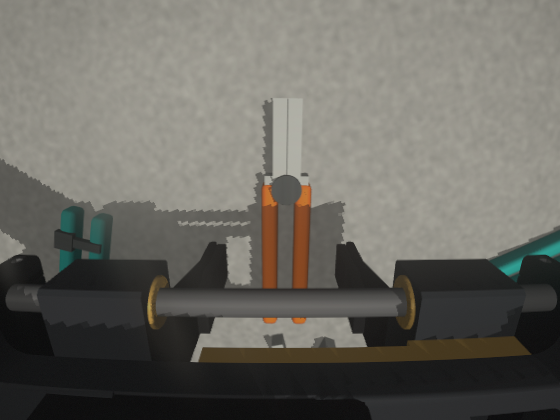

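The pliers lie centred between the fingers (handles at x≈268–302, fingers at 215 and 350). Final descent and grip.

Emit:
arm_command:
  increments:
    - [[0,0,0],[0,0,2],6]
    - [[0,0,0],[0,0,1],6]
    - [[0,0,0],[0,0,0.4],6]
    - [[0,0,0],[0,0,0],6]
    - [[0,0,0],[0,0,0],0]
    - [[0,0,0],[0,0,0],0]
    - [[0,0,0],[0,0,0],0]
    - [[0,0,0],[0,0,0],0]

```text
time_s: 12.22
ee_pos: [0.4238, 0.287, 0.0062]
orientation: [3.141, 0.001, 2.776]
contact_force: [-0.1, -0.1, -0.3]
gripper_width: 0.474
```

Emit:
arm_command:
  increments:
    - [[0,0,0],[0,0,0],0]
    - [[0,0,0],[0,0,0],0]
    - [[0,0,0],[0,0,-1],0]
    - [[0,0,0],[0,0,-2],0]
    - [[0,0,0],[0,0,-3],0]
    - [[0,0,0],[0,0,-3],0]
    - [[0,0,0],[0,0,-3],0]
    - [[0,0,0],[0,0,-3],0]

```text
time_s: 12.88
ee_pos: [0.4228, 0.2865, 0.1573]
orientation: [-3.141, -0.0, 2.776]
contact_force: [0.5, -0.2, -2.2]
gripper_width: 0.343
```

Emit:
arm_command:
  increments:
    - [[0,0,0],[0,0,-3],0]
    - [[0,0,0],[0,0,-3],0]
    - [[0,0,0],[0,0,0],0]
    - [[0,0,0],[0,0,0],0]

```text
time_s: 13.22
ee_pos: [0.4244, 0.2873, 0.2182]
orientation: [3.138, 0.003, 2.776]
contact_force: [0.8, 0.5, -2.6]
gripper_width: 0.34
```

```bash
python3 - <<'E'
from h import *
np.set_printoptions(precision=4,suppress=True)
s=manip.get_state();print(s['ee_pos'],s['orientation'],s['gripper_width'])
p,d=eyes.camera("wrist");cv2.imwrite("pics/w7.png",p[:,:,::-1])
# tray from t5
z=np.load("t5.npz");p=z['p'];d=z['d'];c=eyes.calibration("top")
P={}
for u in range(285,350):
  for v in range(180,265):
    if d[v,u]>0: P[u,v]=dep(c,u,v,d[v,u])
A=np.array(list(P.values()))
f=A[(abs(A[:,2]-.095)<.004)];print("floor",len(f),np.percentile(f,[1,50,99],axis=0))
r=A[(abs(A[:,2]-.125)<.006)];print("rim",len(r),np.percentile(r,[1,50,99],axis=0))
hsv=cv2.cvtColor(p,cv2.COLOR_RGB2HSV);m=cv2.inRange(hsv,(65,80,30),(90,255,255));g=np.array([X for (u,v),X in P.items() if m[v,u] and X[2]>.11])
print("gate",len(g),g.min(0),g.max(0)); print(cv2.fitLine(g[:,:2].astype(np.float32),cv2.DIST_L2,0,.01,.01).ravel())
E
```

```text
[0.4244 0.2873 0.2182] [3.1382 0.0034 2.7758] 0.3399085333623194
floor 1651 [[ 0.4699 -0.222   0.0912]
 [ 0.5563 -0.1707  0.0945]
 [ 0.641  -0.1225  0.0988]]
rim 696 [[ 0.4445 -0.2382  0.1194]
 [ 0.5583 -0.2228  0.1255]
 [ 0.6646 -0.114   0.1305]]
gate 248 [ 0.4445 -0.2358  0.12  ] [ 0.6645 -0.2219  0.1348]
[ 1.     -0.0099  0.5564 -0.2285]
```

View pics/w7.png

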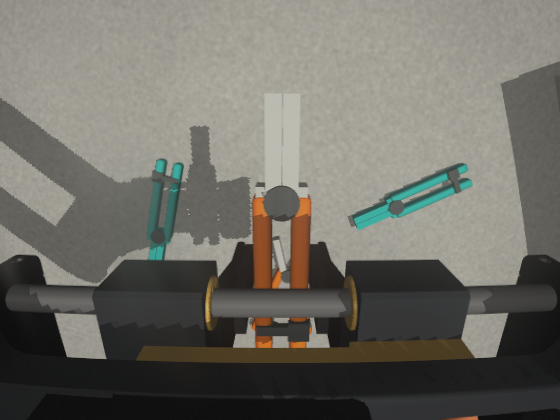

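The pliers are held across both handles (29.6 mm, about 2.3 N weight). From the open-gate view the tray floor centre is (0.556,-0.172), z 0.095; the extents match 175 x 100. Turning and carrying.

Emit:
arm_command:
  increments:
    - [[0,0,-4],[0,0,0],0]
    - [[0,0,-7],[0,0,0],0]
    - [[0,0,-6],[0,0,0],0]
    - [[0,0,-3.5],[0,0,0],0]
    - [[0,0,0],[-0.5,-1.6,0],0]
    - [[0,0,0],[-1,-3.2,0],0]
    - [[0,0,0],[-1,-3.2,0],0]
    - [[0,0,0],[-1,-3.2,0],0]

```text
time_s: 13.93
ee_pos: [0.4559, 0.1732, 0.213]
orientation: [-3.141, -0.004, 3.135]
contact_force: [0.5, -0.4, -2.1]
gripper_width: 0.339
```

Emit:
arm_command:
  increments:
    - [[0,0,0],[-1,-3.2,0],0]
    - [[0,0,0],[-1,-3.2,0],0]
    - [[0,0,0],[-1,-3.2,0],0]
    - [[0,0,0],[-1,-3.2,0],0]
    - [[0,0,0],[-1,-3.2,0],0]
    - [[0,0,0],[-1,-3.2,0],0]
    - [[0,0,0],[-1,-3.2,0],0]
    - [[0,0,0],[-1,-3.2,0],0]

```text
time_s: 14.6
ee_pos: [0.534, -0.0834, 0.213]
orientation: [3.14, -0.004, 3.133]
contact_force: [0.0, 0.5, -1.6]
gripper_width: 0.34
```

Emit:
arm_command:
  increments:
    - [[0,0,0],[-1,-3.2,0],0]
    - [[0,0,0],[-1,-3.2,0],0]
    - [[0,0,0],[-0.5,-2,0],0]
    - [[0,0,0],[0,0,0],0]
    - [[0,0,0],[0,0,0],0]

```text
time_s: 15.02
ee_pos: [0.5582, -0.1668, 0.2128]
orientation: [3.139, -0.004, 3.131]
contact_force: [-0.7, -0.2, -2.2]
gripper_width: 0.341
```

```bash
python3 - <<'E'
from h import *
np.set_printoptions(precision=4,suppress=True)
s=manip.get_state();print(s['ee_pos'],s['orientation'],s['gripper_width'])
p,d=eyes.camera("wrist");cv2.imwrite("pics/w8.png",p[:,:,::-1])
E
```

```text
[ 0.5582 -0.1668  0.2128] [ 3.1394 -0.0044  3.1312] 0.340841844394753
```

View pics/w8.png

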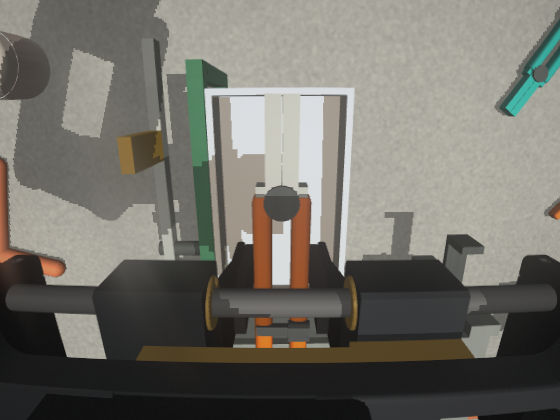

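Emit:
arm_command:
  increments:
    - [[0,0,0],[-1.2,-0.3,0],0]
    - [[0,0,0],[0,0,2],0]
    - [[0,0,0],[0,0,2],0]
    - [[0,0,0],[0,0,2],0]
    - [[0,0,0],[0,0,2],0]
    - [[0,0,0],[0,0,1.5],0]
    - [[0,0,0],[0,0,0.5],0]
    - [[0,0,0],[0,0,0],0]

```text
time_s: 15.73
ee_pos: [0.5698, -0.1674, 0.1132]
orientation: [3.139, -0.004, 3.135]
contact_force: [-0.2, 0.1, -1.9]
gripper_width: 0.342
```

Emit:
arm_command:
  increments:
    - [[0,0,0],[0,0,0.4],0]
    - [[0,0,0],[0,0,0.3],0]
    - [[0,0,0],[0,0,0],0]
    - [[0,0,0],[0,0,0],0]

```text
time_s: 16.07
ee_pos: [0.572, -0.1696, 0.1093]
orientation: [-3.141, 0.001, 3.134]
contact_force: [-0.3, -0.1, -1.9]
gripper_width: 0.34
```

Emit:
arm_command:
  increments:
    - [[0,0,0],[0,0,0.2],0]
    - [[0,0,0],[0,0,0],0]
    - [[0,0,0],[0,0,0],0]

```text
time_s: 16.32
ee_pos: [0.5716, -0.1696, 0.1067]
orientation: [-3.142, 0.0, 3.133]
contact_force: [0.8, 0.2, -1.3]
gripper_width: 0.343
```

Emit:
arm_command:
  increments:
    - [[0,0,0],[0,0,0.2],0]
    - [[0,0,0],[0,0,0.1],0]
    - [[0,0,0],[0,0,0],0]
    - [[0,0,0],[0,0,0],0]

```text
time_s: 16.65
ee_pos: [0.5715, -0.1695, 0.1034]
orientation: [3.141, -0.0, 3.133]
contact_force: [-0.0, -0.0, -1.8]
gripper_width: 0.338
```

Emit:
arm_command:
  increments:
    - [[0,0,0],[0,0,0.1],0]
    - [[0,0,0],[0,0,0],0]
    - [[0,0,0],[0,0,0],0]

```text
time_s: 16.9
ee_pos: [0.5716, -0.1695, 0.1025]
orientation: [3.142, -0.0, 3.133]
contact_force: [0.8, 0.3, -2.6]
gripper_width: 0.338
```

Emit:
arm_command:
  increments:
    - [[0,0,0],[0,0,0.15],0]
    - [[0,0,0],[0,0,0],0]
    - [[0,0,0],[0,0,0],0]

```text
time_s: 17.15
ee_pos: [0.5716, -0.1695, 0.101]
orientation: [3.142, -0.0, 3.134]
contact_force: [0.0, 0.4, -1.5]
gripper_width: 0.334
```

Emit:
arm_command:
  increments:
    - [[0,0,0],[0,0,0],4.5]
    - [[0,0,0],[0,0,0],4.5]
    - [[0,0,0],[0,0,0],4.5]
    - [[0,0,0],[0,0,0],4.5]
    - [[0,0,0],[0,0,0],4.5]

```text
time_s: 17.57
ee_pos: [0.5718, -0.1695, 0.1013]
orientation: [-3.141, 0.0, 3.134]
contact_force: [0.5, 0.3, -0.3]
gripper_width: 0.512
```

```bash
python3 - <<'E'
from h import *
p,d=eyes.camera("wrist");cv2.imwrite("pics/w9.png",p[:,:,::-1])
E
```

```text
(no output)
```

View pics/w9.png

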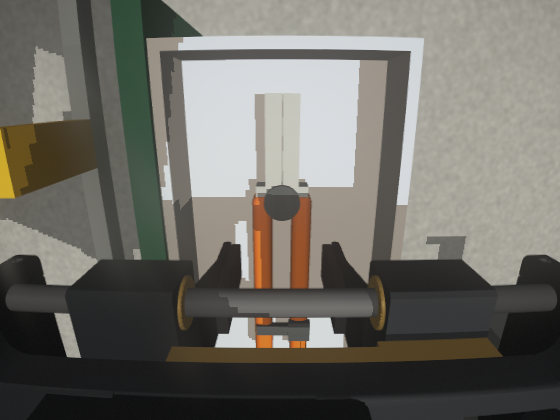

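The pliers are released in the tray with the fingers clear of both handles and the walls. Retreating upward and away.

Emit:
arm_command:
  increments:
    - [[0,0,0],[0,0,-1],4.5]
    - [[0,0,0],[0,0,-2],4.5]
    - [[0,0,0],[0,0,-3],4.5]
    - [[0,0,0],[0,0,-3],4.5]
    - [[0,0,0],[0,0,-3],4.5]
    - [[0,0,0],[0,0,-3],4.5]
    - [[0,0,0],[1,3.5,0],4.5]
    - [[0,0,0],[1,3.5,0],4.5]

```text
time_s: 18.28
ee_pos: [0.5536, -0.1005, 0.255]
orientation: [-3.14, 0.006, 3.13]
contact_force: [0.1, 1.2, -0.5]
gripper_width: 0.52
```

Emit:
arm_command:
  increments:
    - [[0,0,0],[1,3.5,0],4.5]
    - [[0,0,0],[1,3.5,0],4.5]
    - [[0,0,0],[1,3.5,0],4.5]
    - [[0,0,0],[1,3.5,0],4.5]
    - [[0,0,0],[1,3.5,0],4.5]
    - [[0,0,0],[1,3.5,0],4.5]
    - [[0,0,0],[0,0,0],4.5]
    - [[0,0,0],[0,0,0],4.5]

```text
time_s: 18.95
ee_pos: [0.4935, 0.1128, 0.252]
orientation: [-3.142, 0.001, 3.137]
contact_force: [-0.1, -0.3, -1.0]
gripper_width: 0.519
```

```bash
python3 - <<'E'
from h import *
np.set_printoptions(precision=4,suppress=True)
p,d=eyes.camera("top");c=eyes.calibration("top");cv2.imwrite("pics/t10.png",cv2.resize(p[90:330,90:390],None,fx=2.5,fy=2.5)[:,:,::-1])
hsv=cv2.cvtColor(p,cv2.COLOR_RGB2HSV)
def pts(m):
    ys,xs=np.where((m>0)&(d>0));return np.array([dep(c,u,v,d[v,u]) for u,v in zip(xs,ys)])
m=cv2.inRange(hsv,(5,140,70),(18,255,255));m[:180]=0;m[265:]=0;m[:,:295]=0;m[:,340:]=0
P=pts(m);print("pliers orange",P.min(0),P.max(0),P.mean(0))
for lo,hi in((0.47,.52),(.53,.56),(.56,.6),(.6,.66)):
    k=(P[:,0]>lo)&(P[:,0]<hi); print(lo,k.sum(),np.median(P[k,2]) if k.any() else '')
m=cv2.inRange(hsv,(20,120,70),(32,255,255));m[:190]=0;m[265:]=0;m[:,:320]=0;m[:,370:]=0
P=pts(m);print("tab",P.min(0),P.max(0))
m=cv2.inRange(hsv,(65,80,30),(90,255,255));m[:180]=0;m[:,:325]=0;m[:,345:]=0;m[265:]=0
g=pts(m);g=g[g[:,2]>.11];print(cv2.fitLine(g[:,:2].astype(np.float32),cv2.DIST_L2,0,.01,.01).ravel())
p,d=eyes.camera("scene");cv2.imwrite("pics/s10.png",cv2.resize(p[100:330,130:400],None,fx=2.6,fy=2.6)[:,:,::-1])
E
```

```text
pliers orange [ 0.535  -0.1851  0.0996] [ 0.6274 -0.1541  0.1151] [ 0.5772 -0.1684  0.1077]
0.47 0 
0.53 58 0.1082260567113914
0.56 86 0.10735479711684703
0.6 42 0.10774881937291603
tab [ 0.4939 -0.2801  0.0937] [ 0.5171 -0.2695  0.1564]
[ 1.     -0.0098  0.5562 -0.2285]
```

View pics/t10.png

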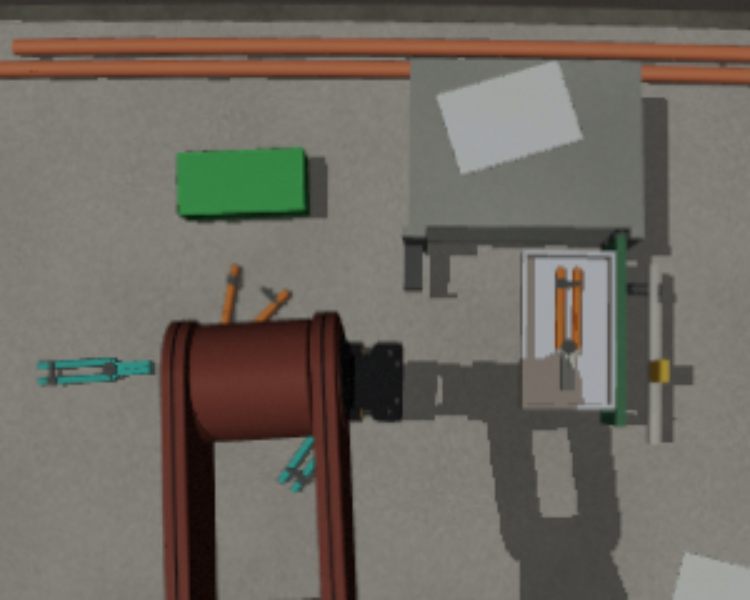

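View pics/s10.png

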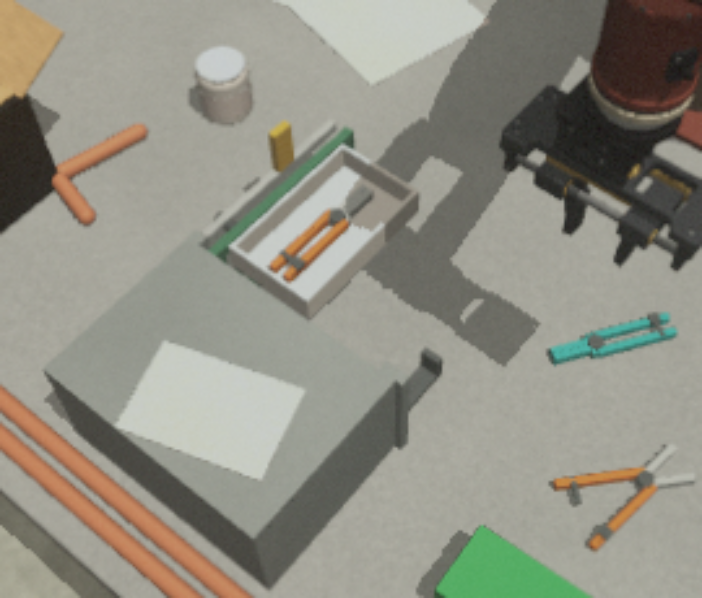

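The pliers lie flat in the tray: their top is at z ≈ 0.108 all along, which is the floor plus 14 mm. The gate is square, the tab stands upright at the latch-down position, and nothing else has moved. Handing in.

```bash
python3 -c "
from station import manip
print(manip.close_job())"
```

```text
the job is handed in; nothing more can be done
None
```

I lifted the latch bar clear of its catch, swung the gate to about 90° and let the bar drop. I then laid the orange shut pliers in the tray, backed the arm away and handed in at about 19 s; the hand-in gives no verdict.

My last camera checks:
- **Gate:** it stands about 89–90° open and reads the same before and after the placing.
- **Latch:** the tab stands upright at its latch-down position, (0.506, -0.275), with its top at about 0.15 m.
- **Pliers:** they lie flat, with the top at z ≈ 0.108 m along the handles (floor plus 14 mm). Their origin is within about 5 mm of the tray centre.
- **Bystanders:** the open pliers, tin, elbow and carton look where they started. I judged this by eye, without measuring distances.
- **Robot:** it was clear of everything.

No check failed or disagreed.

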